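# Stand the slumped bedside books back up

## Task

Two books have slumped outward in the bedside book rack, the blue one on one side and the green one on the other. Push each one back up with your fingers until it stands upright by itself, flat against the divider in the middle of the rack; do not lift or carry the books. Leave the mug, the alarm clock, the lotion bottle and the glasses case where they are.

Things in the scene. Friction and masses are not known exactly. Their poses are not given: they have to be found in the camera images.
- rack: fixed wooden book rack, mm: origin on the table under its middle, y along the row, z up. Base board 12 thick, x +-75, y -127 to 132. Two middle dividers, outer faces y +-55, tops z 152, three fixed books between them (tops to z 167). Low end walls 10 thick, tops z 72, inner faces y 122 and -117. Lips 10 high at x +-72. Yaw within 0.3 rad.
- blue_book: blue hardback, loose, 30 mm thick (y), 178 tall (z), 120 deep (x), 0.3 kg. Origin: centre of its underside; z up the book. At the start its foot is at the rack's +y divider and it leans outward 34 deg over the end wall, top edge 159 mm over the table. Pushed level near its top towards the divider (2 N) it swings up about its foot; it stands alone within 9 deg of upright, else falls back.
- green_book: green hardback, loose, 24 mm thick (y), 162 tall (z), 112 deep (x), 0.25 kg. Origin: centre of its underside; z up the book. At the start its foot is at the rack's -y divider and it leans outward 34 deg over the end wall, top edge 146 mm over the table. Pushed level near its top towards the divider (2 N) it swings up about its foot; it stands alone within 7 deg of upright, else falls back.
- mug: white ceramic mug, loose, 80 mm across, 90 mm tall, handle at its +y; origin at the centre of its underside. To be left alone.
- clock: white alarm clock, loose, 45 (x) by 90 (y) mm, 91 mm tall with its orange button; origin at the centre of its underside. To be left alone.
- lotion: grey lotion bottle, loose, 44 mm across, 120 mm tall; origin at the centre of its underside. To be left alone.
- glasses_case: black glasses case, loose, 58 (x) by 150 (y) by 40 mm tall; origin at the centre of its underside. To be left alone.
Things that resemble listed ones, but are neither listed nor needed, are in the scene too. What is meant by the blue_book is not turquoise, and is the larger of those in its own colour. Several things have the shape of the green_book; the one meant has the colours described above.

How it is judged:
At the end, for the whole second after the job is handed in: Both books stand on the base board in their own bays within 0.07 rad of upright, parallel to the divider within 0.12 rad, with no more than 10 mm between book and divider, within 20 mm of the rack's middle across its depth, and at rest (angle between each of blue_book, green_book's own z axis and vertical below 0.07 rad and y of blue_book in the frame of rack between 0.062 and 0.08 m and x of blue_book in the frame of rack between -0.02 and 0.02 m and height (world z) of each of blue_book, green_book below 0.017 m and angle between the y axis of each of blue_book, green_book and the y axis of rack, either way round below 0.12 rad and linear speed of each of blue_book, green_book below 0.02 m/s and y of green_book in the frame of rack between -0.077 and -0.059 m and x of green_book in the frame of rack between -0.02 and 0.02 m); the robot touches nothing.
It fails at once if a book is lifted: the centre of its underside more than 45 mm over the table (height (world z) of any of blue_book, green_book above 0.045 m).
It fails at once if the mug is moved more than 30 mm or tipped (distance of mug from where it was at the start of the episode above 0.03 m or angle between mug's own z axis and vertical above 0.3 rad).
It fails at once if the clock is moved more than 30 mm or tipped (distance of clock from where it was at the start of the episode above 0.03 m or angle between clock's own z axis and vertical above 0.3 rad).
It fails at once if the lotion is moved more than 30 mm or tipped (distance of lotion from where it was at the start of the episode above 0.03 m or angle between lotion's own z axis and vertical above 0.3 rad).
It fails at once if the glasses case is moved more than 30 mm or tipped (distance of glasses_case from where it was at the start of the episode above 0.03 m or angle between glasses_case's own z axis and vertical above 0.3 rad).
It also fails if it takes over 51 s, if anything falls off the work surface, if the arm or the gripper's body presses on something with over 40 N, if the wrist force passes 120 N, or if a joint passes its speed limit or range.

## Robot

A 6-joint arm with a two-finger parallel gripper is mounted at the origin on the work surface. World frame = base frame: x ahead of the robot, y to its left, z up, the work surface at z = 0. Lengths are in m, angles in rad, forces in N, time in s.
With the tool pointing down it reaches from about 0.25 to 0.725 m from the base axis. Payload 4 kg.
Tool frame: the origin (TCP) lies midway between the tips of the shut fingers; the grasp point (between the pads) lies 19 mm behind it; z points along the fingers, x is the direction in which the jaws open and shut, and the axes are right-handed (so a half turn about z gives the same grasp; the last joint's range is limited). The gripper opens to 85 mm and grips with 20 to 120 N. Pads are 22 mm wide; open, the fingers measure 114 mm over their backs; the gripper's body (76 mm by 85 mm) begins 54 mm behind the grasp point. The pads swing forward as they close: fully open they stand 13 mm farther back than shut.
Start: joints at [-1.305, 0.241, 0.005, 1.335, 0, 1.571], TCP at [0.131, -0.482, 0.231] pointing down, gripper open.
Joint ranges: [-2.72, 2.72], [-1.05, 1.87], [-1.09, 1.28], [-1.99, 2.15], [-1.42, 1.44], [-3.14, 3.14]. Speed limits (rad/s): [2.79, 2.79, 3.14, 3.14, 3.14, 3.14].

## Interface

Orientations are given as a rotation vector (axis times angle).
In Python, from workcell import * gives the robot as it stands. The module is installed in compiled form; this text tells all that it offers.
- The arm moves only by the tool send_rows, never from a script. Its argument "rows" is a list of rows, each a list of 5 numbers: the gripper command: -1 is shut, 1 is fully open, values between are in proportion, then the shift along the tool's x, y, z normalised to -1 to 1, where 1 is 80 cm, then the turn about the tool's z normalised to -1 to 1, where 1 is 1.5 rad. A call has 1 to 8 rows; each row is the pose to reach, as a shift and turn from the pose commanded when the call began, along the tool's axes at that moment; what a row does not reach only later rows make up. A row lasts 1/10 s, in which the tool goes at most 50 mm and 8.59 degrees, less where a joint would pass 70% of its speed; a pose out of reach is approached as far as the arm can. A call with a number of a shift or a turn outside -1 to 1 is refused whole. A call with a gripper value outside its range is refused whole. The fingers move at their own pace and stop on an object; "force" is the grip in N (left out, the last holds). Time passes only in rows, so rows that repeat a pose let the fingers close. It gives the time, the measured TCP pose, the force and the opening at its end, in the units of the state.
- sense(): the state, without advancing time (a new reading comes with each control period).
- read_camera(name): name is "scene" or "side" or "wrist"; returns the picture (420x560x3 uint8, red, green, blue); there is no depth.
- calibration(name): a dict with "fx", "fy", "cx", "cy" (pixels), "R" (3x3) and "t" (3): a world point X has camera coordinates R X + t; the wrist camera has in their place "tool_from_camera" (4x4, takes a point from camera to tool coordinates, whose origin is the TCP and whose axes are the tool frame's). Camera axes: x right, y down, z forward; pixel columns grow to the right and rows downward; lengths in m; the calibration is good to about 2 mm. A picture is of the moment at which its call begins: read the wrist's pose just before it. calibration takes no time and is no camera call.
- hand_in(): hands the job in, once; it reports no verdict.
The state is a dict: "time": time; "joint_pos": joint angles; "dq": joint speeds; "joint_torque": joint torques, N m; "eef_pos": TCP position; "eef_rot": TCP orientation; "ft_force": force on the tool from outside, world axes, zero at the start; "moment": the same for the moment, N m; "width": finger opening in m.
Only numpy, scipy, OpenCV 4.12 (cv2) and the standard library are available. Lean on these libraries where they do the work, as an engineer would, in place of code of your own. Each camera call takes 0.05 s, during which the arm holds its last target. There are 200 camera calls.

## Working session

There is one attempt and no reset: what is moved stays moved. The work goes in short steps, Python scripts to look and compute and a tool call to move; the robot and the scene stay as the last step left them, time stands still between calls to the robot, and variables do not carry over. Pictures are saved under pics/ and viewed, about 8 in all and at most 12, crops included, and the job is handed in when it is done.

Besides the shell and the picture viewer there is one more tool, called after "Call:" by a JSON object that holds its "name" and its "arguments", one argument or row to a line. send_rows: Moves the arm, as the interface text tells. Scaled input: -1 to 1 covers 80 cm each way for a shift and 1.5 rad each way for a turn. Its arguments: {"type":"object","properties":{"rows":{"type":"array"},"force":{"type":"number"}},"required":["rows"]}

```bash
mkdir -p pics
python3 - <<'E'
from workcell import *
import cv2,numpy as np
s=sense();print(s)
for n in("scene","side"):
    im=read_camera(n);cv2.imwrite(f"pics/{n}0.png",im[:,:,::-1])
    c=calibration(n);print(n,c)
print(calibration("wrist"))
E
```

```text
{'time': 0.0, 'joint_pos': array([-1.30499700e+00,  2.41405673e-01,  3.73423218e-03,  1.33518725e+00,
        1.47037105e-05,  1.57081132e+00]), 'dq': array([ 0.0009597 , -0.00165878,  0.00036181,  0.00047137, -0.00086419,
       -0.00039019]), 'joint_torque': array([-7.25637892e-05, -3.72318006e+01,  2.52406669e+01,  1.68228883e-02,
        7.83488986e-06,  1.45323252e-06]), 'eef_pos': array([ 0.13118114, -0.48183979,  0.23042041]), 'eef_rot': array([-2.49519356,  1.90674259,  0.00255902]), 'ft_force': array([-0.52570385, -0.4600896 ,  0.55596478]), 'moment': array([-0.00182604, -0.02936442, -0.01992466]), 'width': 0.0857582249389977}
scene {'fx': 400.25060874297935, 'fy': 400.25060874297935, 'cx': 272.87907934417905, 'cy': 209.8888631994989, 'R': array([[-0.84813662,  0.5297677 ,  0.00323367],
       [ 0.32358106,  0.52285384, -0.78861852],
       [-0.41947536, -0.66780989, -0.61487428]]), 't': array([ 0.48799372, -0.09666907,  1.04606497])}
side {'fx': 540.7178413807998, 'fy': 540.7178413807998, 'cx': 275.9409362163097, 'cy': 206.64555058347534, 'R': array([[-0.73993093, -0.67253058,  0.0143121 ],
       [-0.52785311,  0.56730252, -0.63209093],
       [ 0.41698119, -0.47525832, -0.77476204]]), 't': array([0.37261099, 0.34817974, 1.10527156])}
{'fx': 368.9657141500099, 'fy': 368.9657141500099, 'cx': 278.3734609514324, 'cy': 212.51251975971797, 'tool_from_camera': array([[ 9.99999985e-01, -1.59069046e-04, -6.13206317e-05,
        -2.26255954e-04],
       [ 1.70194088e-04,  9.52305502e-01,  3.05146198e-01,
        -7.87037844e-02],
       [ 9.85666026e-06, -3.05146204e-01,  9.52305515e-01,
        -1.43358728e-01],
       [ 0.00000000e+00,  0.00000000e+00,  0.00000000e+00,
         1.00000000e+00]])}
```

View pics/scene0.png

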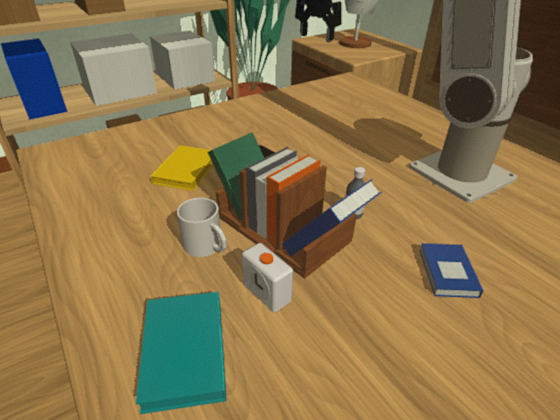

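View pics/side0.png

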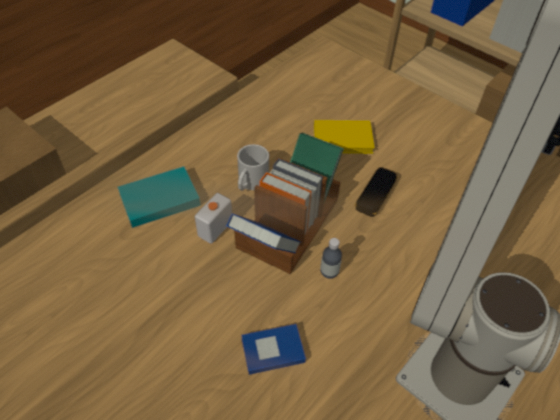

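The scene view shows the rack at about (285,215): blue book leaning to the lower right (335,215), green to the upper left (237,170). The mug is at (200,228), the clock at (267,275) and the lotion at (358,190). The side view shows the same, with the glasses case at (377,190). I'll zoom in to pick features.

Run:
```python
import cv2,numpy as np
a=cv2.imread("pics/scene0.png")[125:275,200:390]; b=cv2.imread("pics/side0.png")[125:275,190:400]
a=cv2.resize(a,None,fx=4,fy=4,interpolation=cv2.INTER_CUBIC)
b=cv2.resize(b,None,fx=3.8,fy=3.8,interpolation=cv2.INTER_CUBIC)
def grid(im,x0,y0,s):
    for x in range((x0+19)//20*20,x0+int(im.shape[1]/s),20):
        cv2.putText(im,str(x),(int((x-x0)*s),10),0,.4,(0,0,255),1); cv2.line(im,(int((x-x0)*s),12),(int((x-x0)*s),20),(0,0,255),1)
    for y in range((y0+19)//20*20,y0+int(im.shape[0]/s),20):
        cv2.putText(im,str(y),(0,int((y-y0)*s)+4),0,.4,(0,0,255),1); cv2.line(im,(28,int((y-y0)*s)),(36,int((y-y0)*s)),(0,0,255),1)
grid(a,200,125,4);grid(b,190,125,3.8)
cv2.imwrite("pics/a.png",a);cv2.imwrite("pics/b.png",b)
```

```text
(no output)
```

View pics/a.png

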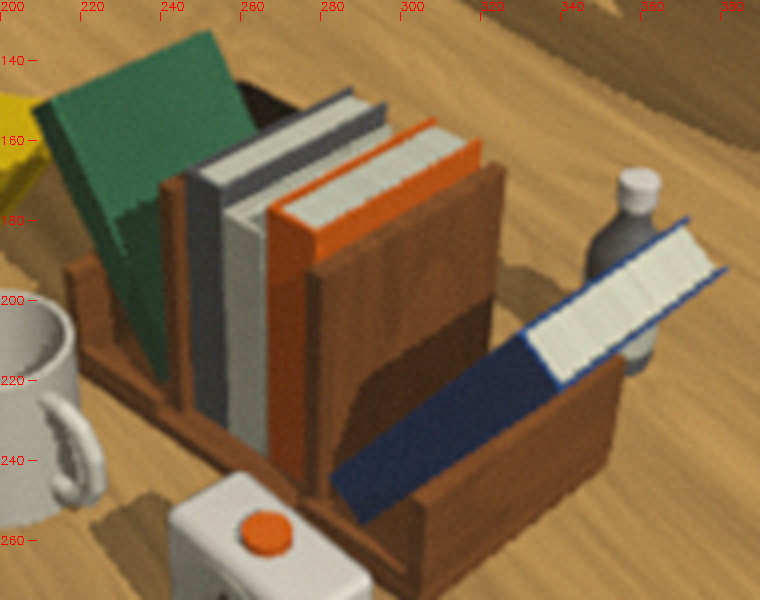

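View pics/b.png

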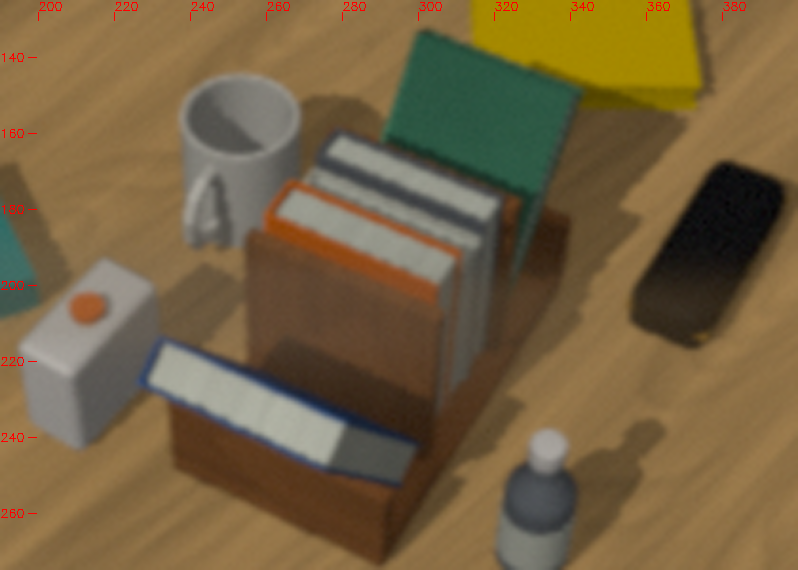

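```bash
cat > h.py <<'E'
from workcell import *
import numpy as np
from scipy.spatial.transform import Rotation as Ro
C={n:calibration(n) for n in("scene","side")}
def ray(n,p):
    c=C[n];d=c["R"].T@np.array([(p[0]-c["cx"])/c["fx"],(p[1]-c["cy"])/c["fy"],1]);return -c["R"].T@c["t"],d/np.linalg.norm(d)
def onz(n,p,z):
    o,d=ray(n,p);return o+d*(z-o[2])/d[2]
def tri(p,q):
    (o1,d1),(o2,d2)=ray("scene",p),ray("side",q)
    A=np.c_[d1,-d2];k=np.linalg.lstsq(A,o2-o1,rcond=None)[0]
    a,b=o1+k[0]*d1,o2+k[1]*d2;return (a+b)/2,np.linalg.norm(a-b)
E
python3 - <<'E'
from h import *
np.set_printoptions(precision=4,suppress=True)
S=lambda u,v:(200+u/4,125+v/4); D=lambda u,v:(190+u/3.8,125+v/3.8)
print("divider top +y, corners (scene)",onz("scene",S(320,272),.152),onz("scene",S(503,168),.152))
print("same (side)",onz("side",D(248,232),.152),onz("side",D(443,303),.152))
print("tri",tri(S(320,272),D(248,232)),tri(S(503,168),D(443,303)))
print("endwall bottom +y side",onz("side",D(175,467),0),onz("side",D(380,563),0))
print("endwall top scene",onz("scene",S(425,500),.072),onz("scene",S(625,362),.072))
print("blue inner top",tri(S(525,333),D(160,340)),tri(S(688,218),D(417,447)))
print("blue outer top",tri(S(560,385),D(140,385)),tri(S(725,270),D(403,485)))
print("green outer top?",tri(S(35,108),D(425,30)),tri(S(210,30),D(582,92)))
print("lotion cap top",onz("scene",S(639,178),.12),onz("side",D(548,437),.12))
print("case",onz("side",D(708,255),.04)," clock",onz("side",D(88,308),.091),"mug",onz("side",D(242,118),.09))
s=sense();print(Ro.from_rotvec(s["eef_rot"]).as_matrix())
E
```

```text
divider top +y, corners (scene) [0.5654 0.0069 0.152 ] [ 0.4423 -0.0195  0.152 ]
same (side) [0.568 0.002 0.152] [ 0.4475 -0.0354  0.152 ]
tri (array([0.5658, 0.0051, 0.1532]), np.float64(0.004320923627169742)) (array([ 0.4425, -0.0261,  0.1546]), np.float64(0.013133687338363795))
endwall bottom +y side [0.5592 0.0814 0.    ] [0.4169 0.0467 0.    ]
endwall top scene [0.5584 0.0843 0.072 ] [0.4171 0.0565 0.072 ]
blue inner top (array([0.5344, 0.1084, 0.1734]), np.float64(0.00313227009154277)) (array([0.3917, 0.054 , 0.1493]), np.float64(0.00568266220521573))
blue outer top (array([0.53  , 0.1288, 0.1576]), np.float64(0.0007027628685877894)) (array([0.3863, 0.0734, 0.1326]), np.float64(0.013299699848326421))
green outer top? (array([ 0.6072, -0.2061,  0.1457]), np.float64(0.0037591463041140917)) (array([ 0.4921, -0.2233,  0.1533]), np.float64(0.005358172089829473))
lotion cap top [ 0.3539 -0.0139  0.12  ] [ 0.3554 -0.022   0.12  ]
case [ 0.3998 -0.2619  0.04  ]  clock [0.6347 0.0758 0.091 ] mug [ 0.6792 -0.1074  0.09  ]
[[ 0.2627 -0.9649 -0.0005]
 [-0.9649 -0.2627  0.0018]
 [-0.0019  0.     -1.    ]]
```

Run:
```python
from h import *
np.set_printoptions(precision=4,suppress=True)
S=lambda u,v:(200+u/4,125+v/4); D=lambda u,v:(190+u/3.8,125+v/3.8)
c=np.array([.516,-.061]);yaw=.215;M=np.array([[np.cos(yaw),np.sin(yaw)],[-np.sin(yaw),np.cos(yaw)]])
r=lambda p:np.r_[M@(p[:2]-c),p[2]]*1000
print("blue inner",r(tri(S(525,333),D(160,340))[0]),r(tri(S(688,218),D(345,420))[0]))
print("blue outer",r(tri(S(560,385),D(140,385))[0]),r(tri(S(725,270),D(325,468))[0]))
for z in(.146,.16):
  print("green",z,*[r(onz("scene",S(*p),z)) for p in((35,108),(210,30))],*[r(onz("side",D(*p),z)) for p in((425,30),(582,92))])
for y,x in((.1995,-.005),(-.19,0.004)): print("start",M.T@np.array([x,y])+c)
```

```text
blue inner [ 54.0654 161.566  173.4134] [-62.209  158.5862 174.2903]
blue outer [ 54.167  182.4624 157.57  ] [-62.7948 180.8328 157.1534]
green 0.146 [  59.3243 -157.6084  146.    ] [ -65.5115 -159.701   146.    ] [  59.0198 -163.5329  146.    ] [ -54.2521 -164.262   146.    ]
green 0.16 [  73.273  -136.9783  160.    ] [ -47.3955 -139.001   160.    ] [  52.5412 -149.9342  160.    ] [ -59.0165 -150.6523  160.    ]
start [0.4686 0.1328]
start [ 0.5604 -0.2458]
```

The geometry fits the spec. Rack centre is about (0.516,-0.061) with yaw 0.215. The blue outer top edge sits at rack y=181, z=157, and the green inner top edge at about y=-150, z=155. I'll close the fingers and fly to the outer side of the green book.

Call:
{"name": "send_rows", "arguments": {
  "rows": [
    [-1,-0.1437,-0.5951,0,0.034],
    [-1,-0.1437,-0.5951,0,0.034],
    [-1,-0.1437,-0.5951,0,0.034],
    [-1,-0.1437,-0.5951,0,0.034],
    [-1,-0.1437,-0.5951,0,0.034],
    [-1,-0.1437,-0.5951,0,0.034],
    [-1,-0.1437,-0.5951,0,0.034],
    [-1,-0.1437,-0.5951,0,0.034]
  ],
  "force": 20
}}

```text
time: 0.9
eef_pos: [0.4832, -0.2882, 0.2309]
eef_rot: [2.447, -1.97, -0.001]
ft_force: [0.4, -1.3, 0.4]
width: 0.0001
```

```bash
cat >> h.py <<'E'
c=np.array([.516,-.061]);yaw=.215;M=np.array([[np.cos(yaw),np.sin(yaw)],[-np.sin(yaw),np.cos(yaw)]])
def to(rx,ry,z):
    s=sense();T=Ro.from_rotvec(s["eef_rot"]).as_matrix();p=np.r_[M.T@np.array([rx,ry])/1000+c,z/1000]
    a=np.arctan2(T[1,0],T[0,0])
    print("rack now",(M@(s["eef_pos"][:2]-c)*1000).round(1),s["eef_pos"][2].round(4),"shift",(T.T@(p-s["eef_pos"])/.8).round(4),"turn",round((a+np.pi/2-yaw)/1.5,4),"ft rack",(M@s["ft_force"][:2]).round(1))
E
python3 -c "
from h import *
to(0,-195,230)"
```

```text
rack now [ -80.5 -215. ] 0.2309 shift [-0.025  -0.1006  0.001 ] turn 0.0 ft rack [ 0.1 -1.4]
```

Call:
{"name": "send_rows", "arguments": {
  "rows": [
    [-1,-0.0187,-0.1006,0,0],
    [-1,-0.0187,-0.1006,0,0],
    [-1,-0.0187,-0.1006,0.05,0],
    [-1,-0.0187,-0.1006,0.1,0],
    [-1,-0.0187,-0.1006,0.132,0],
    [-1,-0.0187,-0.1006,0.132,0],
    [-1,-0.0187,-0.1006,0.132,0]
  ]
}}

```text
time: 1.6
eef_pos: [0.5571, -0.2579, 0.1255]
eef_rot: [2.446, -1.97, -0.002]
ft_force: [0.8, 0.5, 0.4]
width: -0.0002
```

Run:
```python
from h import *
import cv2
to(0,-160,125)
a=read_camera("side")[100:275,190:400];b=read_camera("scene")[100:275,170:390]
f=lambda i:cv2.resize(i,(400,325),interpolation=cv2.INTER_CUBIC)
cv2.imwrite("pics/c.png",np.hstack([f(a),f(b)])[:,:,::-1])
```

```text
rack now [  -1.9 -201.1] 0.1255 shift [-0.0514 -0.0024  0.0007] turn -0.0002 ft rack [0.9 0.3]
```

View pics/c.png

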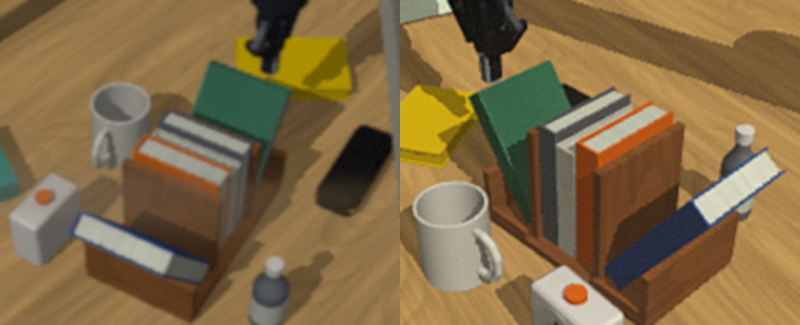

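The fingers stand behind the green book at its middle: side panel (268,65), scene panel (490,75). Pushing now.

Call:
{"name": "send_rows", "arguments": {
  "rows": [
    [-1,-0.014,-0.0024,0,0],
    [-1,-0.028,-0.0024,0,0],
    [-1,-0.042,-0.0024,0,0],
    [-1,-0.056,-0.0024,0,0],
    [-1,-0.07,-0.0024,0,0],
    [-1,-0.084,-0.0024,0,0],
    [-1,-0.096,-0.0024,0,0],
    [-1,-0.106,-0.0024,0,0]
  ]
}}

```text
time: 2.5
eef_pos: [0.5444, -0.1783, 0.1332]
eef_rot: [2.444, -1.972, 0.024]
ft_force: [-6.9, -11.1, 33.3]
width: -0.0004
```

```bash
python3 -c "
from h import *
to(0,-95,125)"
```

```text
rack now [   2.7 -120.7] 0.1332 shift [-0.0322  0.0035  0.0098] turn -0.0013 ft rack [-9.1 -9.3]
```

Run:
```python
from h import *
import cv2
a=read_camera("side")[60:210,260:410];b=read_camera("scene")[60:210,170:320]
f=lambda i:cv2.resize(i,(400,400),interpolation=cv2.INTER_CUBIC)
cv2.imwrite("pics/d.png",np.hstack([f(a),f(b)])[:,:,::-1])
to(0,-120,125)
```

```text
rack now [   2.6 -119.6] 0.1334 shift [0.0004 0.0033 0.0105] turn -0.0006 ft rack [-8.1 -6.8]
```

View pics/d.png

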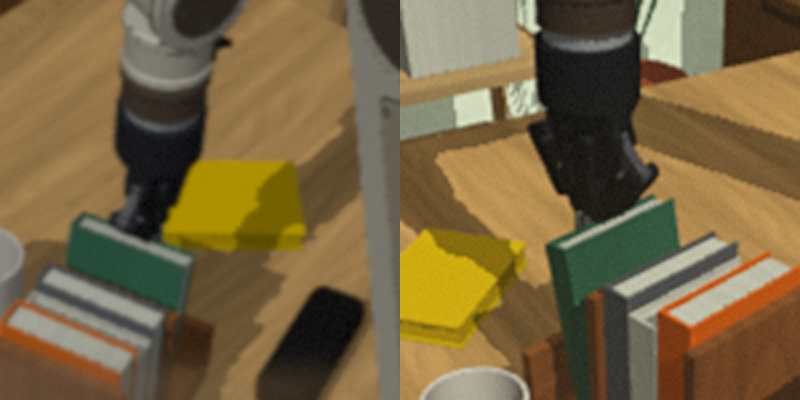

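The green book is at about 10-12° of lean. Its top edge has met the jutting finger linkage (scene panel (610,215)), which explains the vertical load. I'll raise the tip about 25 mm while keeping the push.

Call:
{"name": "send_rows", "arguments": {
  "rows": [
    [-1,0,0.001,-0.008,0],
    [-1,-0.001,0.002,-0.017,0],
    [-1,-0.002,0.002,-0.026,0],
    [-1,-0.003,0.002,-0.032,0],
    [-1,-0.003,0.002,-0.032,0]
  ]
}}

```text
time: 3.1
eef_pos: [0.5393, -0.1723, 0.1515]
eef_rot: [-2.447, 1.97, -0.0]
ft_force: [0.1, -0.3, 0.1]
width: 0.0004
```

```bash
python3 -c "
from h import *
to(0,-95,150)"
```

```text
rack now [  -1.  -113.7] 0.1515 shift [-0.0233 -0.0013  0.0019] turn 0.0003 ft rack [ 0.1 -0.3]
```

Call:
{"name": "send_rows", "arguments": {
  "rows": [
    [-1,-0.005,-0.001,0,0],
    [-1,-0.01,-0.001,0,0],
    [-1,-0.015,-0.001,0,0],
    [-1,-0.019,-0.001,0,0],
    [-1,-0.021,-0.001,0,0]
  ]
}}

```text
time: 3.6
eef_pos: [0.536, -0.1556, 0.1511]
eef_rot: [2.447, -1.97, -0.001]
ft_force: [-0.0, -0.1, 0.1]
width: 0.0002
```

Run:
```python
from h import *
import cv2
to(0,-92,150)
a=read_camera("side")[60:210,260:410];b=read_camera("scene")[60:210,170:320]
f=lambda i:cv2.resize(i,(400,400),interpolation=cv2.INTER_CUBIC)
cv2.imwrite("pics/e.png",np.hstack([f(a),f(b)])[:,:,::-1])
```

```text
rack now [ -0.6 -96.7] 0.1511 shift [-0.0058 -0.0008  0.0014] turn 0.0002 ft rack [-0.  -0.1]
```

View pics/e.png

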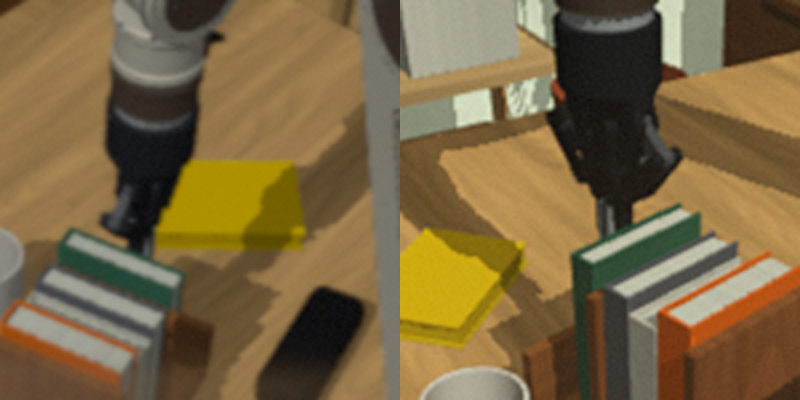

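The green book is now almost upright (scene panel top (640,235)). I'll press gently until contact force shows.

Call:
{"name": "send_rows", "arguments": {
  "rows": [
    [-1,-0.003,0,0,0],
    [-1,-0.006,0,0,0],
    [-1,-0.006,0,0,0]
  ]
}}

```text
time: 4.0
eef_pos: [0.5351, -0.1511, 0.1513]
eef_rot: [-2.447, 1.97, 0.0]
ft_force: [-0.4, 0.6, -0.1]
width: -0.0002
```

```bash
python3 -c "
from h import *
to(0,-88,150)"
```

```text
rack now [ -0.6 -92.1] 0.1513 shift [-0.0052 -0.0007  0.0016] turn 0.0 ft rack [-0.2  0.7]
```

Call:
{"name": "send_rows", "arguments": {
  "rows": [
    [-1,-0.003,0,0,0],
    [-1,-0.006,0,0,0],
    [-1,-0.006,0,0,0]
  ]
}}

```text
time: 4.3
eef_pos: [0.5349, -0.1493, 0.1525]
eef_rot: [2.443, -1.97, 0.008]
ft_force: [0.2, -7.2, 3.6]
width: -0.0003
```

```bash
python3 -c "
from h import *
to(0,-86,150)"
```

```text
rack now [ -0.4 -90.3] 0.1525 shift [-0.0054 -0.0004  0.0031] turn -0.0011 ft rack [-1.3 -7.1]
```

Seated against the divider with 7 N. Backing off.

Call:
{"name": "send_rows", "arguments": {
  "rows": [
    [-1,0.004,0,0,0],
    [-1,0.012,0,0,0],
    [-1,0.03,0,0,0],
    [-1,0.05,0,0,0],
    [-1,0.05,0,-0.06,0],
    [-1,0.05,0,-0.12,0],
    [-1,0.05,0,-0.125,0]
  ]
}}

```text
time: 5.0
eef_pos: [0.546, -0.1883, 0.2582]
eef_rot: [-2.442, 1.969, -0.018]
ft_force: [0.8, -1.3, 0.9]
width: 0.0002
```

Run:
```python
from h import *
import cv2
to(-4,215,250)
a=read_camera("side")[120:240,230:370];b=read_camera("scene")[110:250,200:340]
f=lambda i:cv2.resize(i,(400,400),interpolation=cv2.INTER_CUBIC)
cv2.imwrite("pics/f.png",np.hstack([f(a),f(b)])[:,:,::-1])
```

```text
rack now [   2.2 -130.8] 0.2582 shift [-0.4323  0.0084  0.0074] turn -0.001 ft rack [ 0.5 -1.5]
```

View pics/f.png

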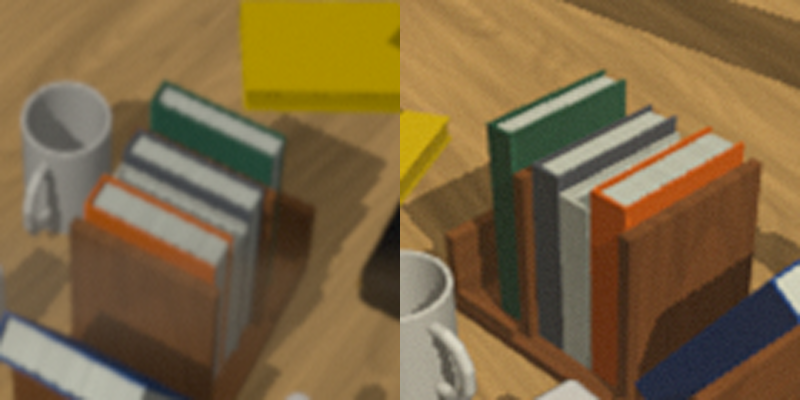

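Picture 8: green stands upright beside the divider (scene panel (555,105)), with its edge parallel to the fixed books. Now to the blue side.

Call:
{"name": "send_rows", "arguments": {
  "rows": [
    [-1,-0.4323,0.0084,0,0],
    [-1,-0.4323,0.0084,0,0],
    [-1,-0.4323,0.0084,0,0],
    [-1,-0.4323,0.0084,0,0],
    [-1,-0.4323,0.0084,0,0],
    [-1,-0.4323,0.0084,0,0],
    [-1,-0.4323,0.0084,0,0],
    [-1,-0.4323,0.0084,0,0]
  ]
}}

```text
time: 5.9
eef_pos: [0.4673, 0.1277, 0.2494]
eef_rot: [-2.478, 1.915, 0.03]
ft_force: [0.8, -0.8, -0.3]
width: -0.0001
```

```bash
python3 -c "
from h import *
to(-4,215,140)"
```

```text
rack now [ -7.3 194.7] 0.2494 shift [-0.0223 -0.0056  0.1373] turn 0.0264 ft rack [ 0.6 -1. ]
```

Call:
{"name": "send_rows", "arguments": {
  "rows": [
    [-1,-0.008,0,0,0],
    [-1,-0.008,0,0,0],
    [-1,-0.008,0,0,0]
  ]
}}

```text
time: 6.2
eef_pos: [0.4682, 0.1275, 0.251]
eef_rot: [-2.473, 1.916, 0.03]
ft_force: [0.4, 0.0, 0.2]
width: -0.0001
```

```bash
python3 -c "
from h import *
to(-4,215,140)"
```

```text
rack now [ -6.5 194.3] 0.251 shift [-0.0225 -0.0042  0.1393] turn 0.025 ft rack [ 0.4 -0.1]
```

```bash
python3 -c "
from h import *
s=sense();print(s['joint_pos'].round(3),s['dq'].round(3));print(Ro.from_rotvec(s['eef_rot']).as_matrix().round(3))"
```

```text
[0.251 0.205 0.01  1.377 0.023 3.141] [ 0.    -0.003  0.003  0.002  0.001  0.001]
[[ 0.25  -0.968 -0.007]
 [-0.968 -0.25   0.022]
 [-0.023  0.001 -1.   ]]
```

Joint 6 is at its limit, and that is what stopped the arm. I'll turn the tool a quarter back, which also moves the linkage away from the pushing direction.

Call:
{"name": "send_rows", "arguments": {
  "rows": [
    [-1,0,0,0,-0.98],
    [-1,0,0,0,-0.98],
    [-1,0,0,0,-0.98],
    [-1,0,0,0,-0.98],
    [-1,0,0,0,-0.98],
    [-1,0,0,0,-0.98],
    [-1,0,0,0,-0.98],
    [-1,0,0,0,-0.98]
  ]
}}

```text
time: 7.0
eef_pos: [0.4683, 0.1275, 0.2514]
eef_rot: [-3.115, 0.175, 0.012]
ft_force: [0.2, -0.1, -0.1]
width: -0.0003
```

```bash
cat >> h.py <<'E'
def to2(rx,ry,z):
    s=sense();T=Ro.from_rotvec(s["eef_rot"]).as_matrix();p=np.r_[M.T@np.array([rx,ry])/1000+c,z/1000]
    a=np.arctan2(T[1,0],T[0,0])
    print("rack now",(M@(s["eef_pos"][:2]-c)*1000).round(1),s["eef_pos"][2].round(4),"shift",(T.T@(p-s["eef_pos"])/.8).round(4),"turn",round((a-yaw)/1.5,4),"ft rack",(M@s["ft_force"][:2]).round(1))
E
python3 -c "
from h import *
to2(-4,215,250)"
```

```text
rack now [ -6.4 194.3] 0.2514 shift [-0.0055 -0.0254  0.0023] turn -0.2181 ft rack [ 0.2 -0.1]
```

Call:
{"name": "send_rows", "arguments": {
  "rows": [
    [-1,-0.005,-0.025,0,-0.218],
    [-1,-0.005,-0.025,0,-0.218],
    [-1,-0.005,-0.025,0,-0.218],
    [-1,-0.005,-0.025,0,-0.218],
    [-1,-0.005,-0.025,0,-0.218]
  ]
}}

```text
time: 7.5
eef_pos: [0.4665, 0.1483, 0.2518]
eef_rot: [-3.102, -0.323, 0.006]
ft_force: [-0.6, 1.1, -0.4]
width: 0.0001
```

```bash
python3 -c "
from h import *
to2(-4,215,140)"
```

```text
rack now [ -3.7 215.1] 0.2518 shift [-0.0002  0.0033  0.1398] turn -0.005 ft rack [-0.4  1.2]
```

Call:
{"name": "send_rows", "arguments": {
  "rows": [
    [-1,0,0,0.05,-0.005],
    [-1,0,0,0.1,-0.005],
    [-1,0,0,0.138,-0.005],
    [-1,0,0,0.138,-0.005],
    [-1,0,0,0.138,-0.005]
  ]
}}

```text
time: 8.0
eef_pos: [0.4657, 0.1512, 0.1419]
eef_rot: [-3.1, -0.338, 0.007]
ft_force: [-0.7, -0.2, 0.8]
width: 0.0002
```

```bash
python3 -c "
from h import *
to2(-4,166,155)"
```

```text
rack now [ -3.9 218. ] 0.1419 shift [-0.0003  0.0646 -0.0179] turn 0.0014 ft rack [-0.7 -0.1]
```

Call:
{"name": "send_rows", "arguments": {
  "rows": [
    [-1,0,0.012,0,0],
    [-1,0,0.024,0,0],
    [-1,0,0.036,-0.003,0],
    [-1,0,0.048,-0.008,0],
    [-1,0,0.06,-0.014,0],
    [-1,0,0.072,-0.019,0],
    [-1,0,0.082,-0.023,0],
    [-1,0,0.09,-0.026,0]
  ]
}}

```text
time: 8.8
eef_pos: [0.4816, 0.0796, 0.1608]
eef_rot: [-3.101, -0.339, 0.006]
ft_force: [-0.0, 0.7, -0.5]
width: -0.0001
```

```bash
python3 -c "
from h import *
to2(-4,100,168)"
```

```text
rack now [ -3.6 144.7] 0.1608 shift [-0.0006  0.0557 -0.0102] turn 0.0017 ft rack [0.1 0.6]
```

Call:
{"name": "send_rows", "arguments": {
  "rows": [
    [-1,0,0.01,-0.003,0],
    [-1,0,0.02,-0.006,0],
    [-1,0,0.029,-0.008,0],
    [-1,0,0.037,-0.009,0],
    [-1,0,0.044,-0.009,0],
    [-1,0,0.05,-0.009,0],
    [-1,0,0.054,-0.009,0],
    [-1,0,0.054,-0.009,0]
  ]
}}

```text
time: 9.6
eef_pos: [0.4908, 0.038, 0.1667]
eef_rot: [-3.1, -0.339, 0.006]
ft_force: [-0.6, 0.4, -0.4]
width: 0.0003
```

Run:
```python
from h import *
import cv2
to2(-4,96,168)
a=read_camera("side")[110:260,220:370];b=read_camera("scene")[110:260,220:370]
f=lambda i:cv2.resize(i,(400,400),interpolation=cv2.INTER_CUBIC)
cv2.imwrite("pics/g.png",np.hstack([f(a),f(b)])[:,:,::-1])
```

```text
rack now [ -3.5 102.1] 0.1667 shift [-0.0007  0.0076 -0.0018] turn 0.0019 ft rack [-0.5  0.5]
```

View pics/g.png

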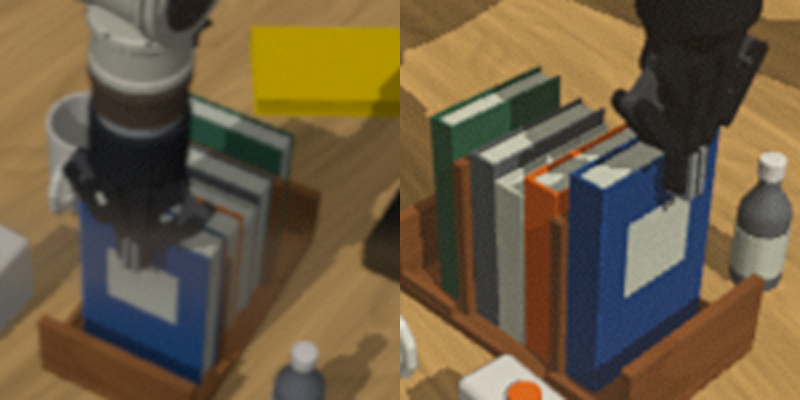

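Picture 9: blue is nearly upright with the fingertips at the middle of its outer face (scene panel (690,185)). I'll press on until contact force shows.

Call:
{"name": "send_rows", "arguments": {
  "rows": [
    [-1,0,0.004,0,0],
    [-1,0,0.008,0,0],
    [-1,0,0.011,0,0],
    [-1,0,0.011,0,0]
  ]
}}

```text
time: 10.1
eef_pos: [0.4921, 0.0329, 0.1676]
eef_rot: [-3.092, -0.342, 0.006]
ft_force: [-3.8, 10.2, 5.7]
width: 0.0002
```

```bash
python3 -c "
from h import *
to2(-4,92,168)"
```

```text
rack now [-3.3 96.8] 0.1676 shift [-0.0009  0.006  -0.0007] turn 0.0036 ft rack [-1.6 10.8]
```

Flush at about 11 N, at the expected y. Backing off, then lifting clear.

Call:
{"name": "send_rows", "arguments": {
  "rows": [
    [-1,0,-0.004,0,0],
    [-1,0,-0.01,0,0],
    [-1,0,-0.03,0,0],
    [-1,0,-0.06,0,0],
    [-1,0,-0.09,-0.05,0],
    [-1,0,-0.12,-0.11,0],
    [-1,0,-0.15,-0.15,0],
    [-1,0,-0.15,-0.15,0]
  ]
}}

```text
time: 10.9
eef_pos: [0.4697, 0.1471, 0.2949]
eef_rot: [-3.097, -0.345, -0.011]
ft_force: [0.3, -0.3, 0.0]
width: 0.0
```

Run:
```python
from h import *
import cv2
to2(-4,215,290)
A=read_camera("side");B=read_camera("scene")
cv2.imwrite("pics/side1.png",A[:,:,::-1]);cv2.imwrite("pics/scene1.png",B[:,:,::-1])
def crop(i,x0,y0):
    i=cv2.resize(i[y0:y0+150,x0:x0+100],(400,600),interpolation=cv2.INTER_CUBIC)
    return i
cv2.imwrite("pics/i.png",np.hstack([crop(A,245,130),crop(B,225,120)])[:,:,::-1])
```

```text
rack now [ -0.9 213.2] 0.2949 shift [-0.004  -0.0021  0.0062] turn 0.0045 ft rack [ 0.2 -0.4]
```

View pics/i.png

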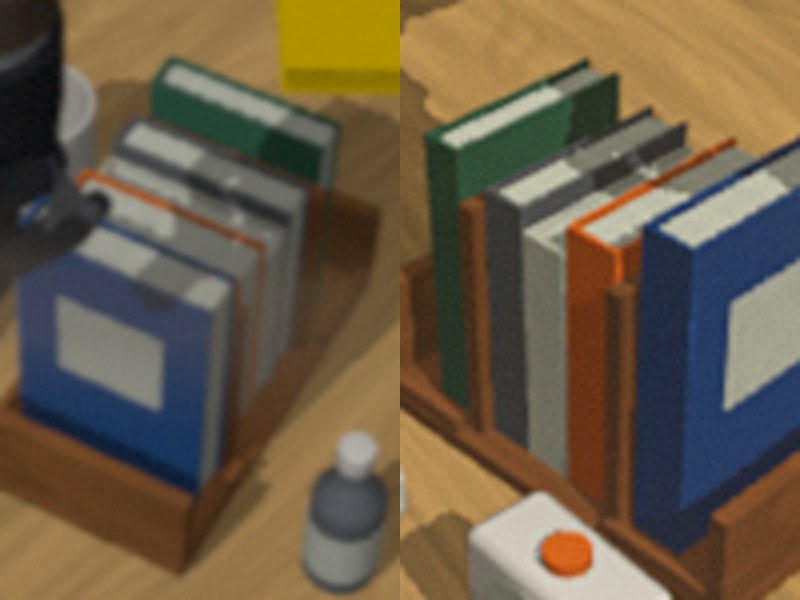

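Picture 10: both books stand clear of the gripper and nothing else looks moved. I'll check the numbers.

Run:
```python
from h import *
np.set_printoptions(precision=1,suppress=True)
r=lambda p:np.r_[M@(p[:2]-c),p[2]]*1000
S=lambda u,v:(225+u/4,120+v/4); D=lambda u,v:(245+u/4,130+v/4)
for n,p,z in(("scene",S(690,248),.19),("scene",S(645,225),.19),("side",D(212,305),.19),("side",D(235,280),.19),("scene",S(680,552),.012),("scene",S(637,528),.012)): print("blue",n,z,r(onz(n,p,z)))
for n,p,z in(("scene",S(458,150),.174),("scene",S(428,133),.174),("scene",S(618,78),.174),("side",D(340,125),.174),("side",D(327,142),.174),("side",D(170,60),.174)): print("green",n,z,r(onz(n,p,z)))
for n,p in(("scene",S(608,290)),("scene",S(630,290)),("scene",S(480,200)),("scene",S(460,205))): print("div",r(onz(n,p,.152)))
# expected pixel lines for vertical edges: green outer/inner +x edge, blue
def px(n,x,y,z):
    k=C[n];q=k["R"]@np.r_[M.T@np.array([x,y])/1000+c,z/1000]+k["t"];return np.array([k["fx"]*q[0]/q[2]+k["cx"],k["fy"]*q[1]/q[2]+k["cy"]])
o=np.array([225,120])
for x,y,h in((56,-79,174),(56,-55,174),(56,55,190),(56,85,190)): print(x,y,(px("scene",x,y,h)-o)*4,(px("scene",x,y,60)-o)*4)
a=cv2=__import__("cv2")
# change check of bystanders before/after
for n,boxes in(("side",{"lotion":(318,235,345,280),"case":(350,165,400,220),"clock":(193,190,235,243)}),("scene",{"clock":(240,242,293,310),"mug":(175,198,228,257),"lotion_top":(352,165,368,178)})):
    A=cv2.imread(f"pics/{n}0.png").astype(float);B=cv2.imread(f"pics/{n}1.png").astype(float)
    for k,(x0,y0,x1,y1) in boxes.items():
        g=lambda I:np.gradient(cv2.GaussianBlur(I[y0:y1,x0:x1].mean(2),(0,0),1))[1]
        sh,resp=cv2.phaseCorrelate(g(A),g(B));print(n,k,np.round(sh,2),round(resp,2))
```

```text
blue scene 0.19 [-63.4 207.7 190. ]
blue scene 0.19 [-64.9 184.7 190. ]
blue side 0.19 [-60.5  81.2 190. ]
blue side 0.19 [-62.9  59.9 190. ]
blue scene 0.012 [-84.4 228.7  12. ]
blue scene 0.012 [-83.7 204.6  12. ]
green scene 0.174 [-79.8  74.1 174. ]
green scene 0.174 [-82.1  53.8 174. ]
green scene 0.174 [-196.5   86.1  174. ]
green side 0.174 [-54.6 -86.  174. ]
green side 0.174 [-54.2 -70.  174. ]
green side 0.174 [ 55.5 -82.3 174. ]
div [-62.6 174.9 152. ]
div [-69.6 181.7 152. ]
div [-81.4  89.1 152. ]
div [-70.9  85.2 152. ]
56 -79 [ 33.6 133.4] [ 45.9 322. ]
56 -55 [ 65.9 151.6] [ 75.8 341.8]
56 55 [230.9 213.3] [225.9 441.2]
56 85 [281.6 241.1] [271.1 471.1]
side lotion [0.5 0.2] 1.05
side case [-0.1  0. ] 0.96
side clock [ 0.6 -0.2] 0.71
scene clock [ 0. -0.] 1.02
scene mug [0. 0.] 1.01
scene lotion_top [-0.   0.2] 0.99
```

Run:
```python
from h import *
np.set_printoptions(precision=1,suppress=True)
r=lambda p:np.r_[M@(p[:2]-c),p[2]]*1000
S=lambda u,v:(225+(u-400)/4,120+v/4); D=lambda u,v:(245+u/4,130+v/4)
for k,p,z in(("blue out top",S(690,248),.19),("blue in top",S(645,225),.19),("blue out foot",S(680,552),.012),("blue in foot",S(637,528),.012),("green in top +x",S(458,150),.174),("green out top +x",S(428,133),.174),("green out top -x",S(590,62),.174),("green in top -x",S(618,78),.174),("div+ in",S(608,290),.152),("div+ out",S(630,290),.152),("div- in",S(483,200),.152),("div- out",S(460,205),.152)): print(k,r(onz("scene",p,z)))
import cv2
B=cv2.imread("pics/scene1.png");A=cv2.imread("pics/side1.png")
p=cv2.resize(B[130:235,225:275],(500,600)[::1],interpolation=cv2.INTER_CUBIC) if 0 else cv2.resize(B[135:235,227:267],None,fx=6,fy=6,interpolation=cv2.INTER_CUBIC)
q=cv2.resize(A[140:240,280:350],None,fx=6,fy=6,interpolation=cv2.INTER_CUBIC)
m=np.hstack([p,q]);m=cv2.convertScaleAbs(m,alpha=1.8,beta=10)
cv2.imwrite("pics/j.png",m[:, :800]);print(m.shape)
```

```text
blue out top [ 57.3  91.  190. ]
blue in top [ 58.2  65.7 190. ]
blue out foot [55.6 92.8 12. ]
blue in foot [58.7 66.5 12. ]
green in top +x [ 57.7 -58.7 174. ]
green out top +x [ 57.7 -81.1 174. ]
green out top -x [-50.3 -79.3 174. ]
green in top -x [-48.4 -56.7 174. ]
div+ in [ 65.5  51.  152. ]
div+ out [ 58.4  57.8 152. ]
div- in [ 56.1 -43.8 152. ]
div- out [ 67.  -48.1 152. ]
(600, 660, 3)
```

View pics/j.png

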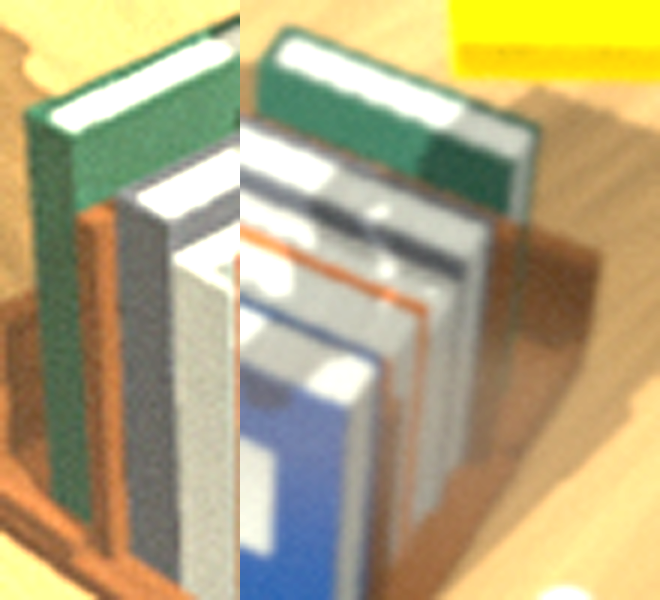

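Both books check out as upright and close to their dividers, and the bystanders have not moved. Handing in.

```bash
python3 -c "
from workcell import *
print(hand_in())"
```

```text
the job is handed in; nothing more can be done
None
```

I pushed both books back up with the shut fingers, and the last pictures show each standing upright by its divider. I handed the job in at about 11 s on the robot's clock, with the arm clear and the wrist force close to zero. `hand_in` gives no verdict, so the figures below come only from my own measurements.

| Check | Green book | Blue book |
|---|---|---|
| Final press against divider | about 7 N | about 11 N |
| Tilt | edges run parallel to the divider's | about 0.01 rad (limit 0.07) |
| Centre y in rack frame, scene camera | about −70 mm (allowed −77 to −59) | about 79 mm (allowed 62 to 80) |
| Centre y in rack frame, side camera | about −78 mm | about 70.5 mm |
| Centre x in rack frame | 0 to +4 mm (allowed ±20) | about −2 mm (allowed ±20) |

- **Disagreement:** the two cameras differ by about 8 mm in y. Read alone, the side camera puts green just outside its band, and the scene camera puts blue close to its limit. The final presses and the lack of any visible gap at the dividers point to both books being seated.
- **Other objects:** before and after pictures of the mug, clock, lotion and glasses case shifted by 0.6 pixel at most.
- **Green push:** the book's top edge met the finger linkage and the load rose to 33 N upward, until I raised the tip about 25 mm.
- **Blue side:** joint 6 reached its range limit on the way over. I turned the tool a quarter turn before pushing.

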